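# Uncover a spare roller and hold it down in the V-block

### The arm

A 6-joint arm with a two-finger parallel gripper is mounted at the origin on the work surface. World frame = base frame: x ahead of the robot, y to its left, z up, the work surface at z = 0. Lengths are in m, angles in rad, forces in N, time in s.
With the tool pointing down it reaches from about 0.325 to 0.925 m from the base axis. Payload 3.1 kg.
Tool frame: the origin (TCP) lies between the finger pads; the fingertips stand 8 mm ahead of it and the grasp point (between the pads) lies 11 mm behind it; y points along the fingers, z is the direction in which the jaws open and shut, and the axes are right-handed (so a half turn about y gives the same grasp; the last joint's range is limited). The gripper opens to 85 mm and grips with 20 to 120 N. Pads are 22 mm wide; open, the fingers measure 114 mm over their backs; the gripper's body (76 mm by 85 mm) begins 54 mm behind the grasp point. The pads swing forward as they close: fully open they stand 13 mm farther back than shut.
Start: joints at [1.184, 0.217, 1.613, -0, 1.311, -0.112], TCP at [0.17, 0.602, 0.239] pointing down, gripper open.
Joint ranges: [-2.75, 2.75], [-0.78, 2.1], [0.31, 2.55], [-1.13, 4.27], [0.13, 2.63], [-2.58, 2.58]. Speed limits (rad/s): [2.79, 2.79, 3.14, 3.14, 3.14, 3.14].

### API

Orientations are given as a rotation vector (axis times angle).
In Python, from bench import observe, eyes, ticket gives the robot as it stands. The module is installed in compiled form; this text tells all that it offers.
- The arm moves only by the tool carry_out, never from a script. Its argument "increments" is a list of rows, each a list of 3 entries, a list of its own where there are three numbers: the closure, from 0 (fully open) to 1 (shut), then the shift along the tool's x, y, z each as a share of 0.25 m, from -1 to 1, then the turn about the tool's y as a share of 0.5 rad, from -1 to 1. In form: [[claw, [tx, ty, tz], yaw], ...]. A call has 1 to 20 rows; each row is the pose to reach, as a shift and turn from the pose commanded when the call began, along the tool's axes at that moment; what a row does not reach only later rows make up. A row lasts 1/12 s, in which the tool goes at most 41.7 mm and 7.16 degrees, less where a joint would pass 70% of its speed; a pose out of reach is approached as far as the arm can. A call with a number of a shift or a turn outside -1 to 1 is refused whole. A call with a gripper value outside its range is refused whole. The fingers move at their own pace and stop on an object; the grip force is fixed at half the most. Time passes only in rows, so rows that repeat a pose let the fingers close. It gives the time, the measured TCP pose, the force and the opening at its end, in the units of the state.
- observe(): the state, without advancing time (a new reading comes with each control period).
- eyes.read_camera(name): name is "scene" or "top" or "wrist"; returns the picture (420x560x3 uint8, red, green, blue); there is no depth.
- eyes.calibration(name): a dict with "K" (3x3 intrinsics, pixels), "distortion" ([k1, k2, p1, p2, k3] as OpenCV has them; the pictures are not rectified), "R" (3x3) and "t" (3): a world point X has camera coordinates R X + t; the wrist camera has in their place "hand_eye" (4x4, takes a point from camera to tool coordinates, whose origin is the TCP and whose axes are the tool frame's). Camera axes: x right, y down, z forward; pixel columns grow to the right and rows downward; lengths in m; the calibration is good to about 2 mm. A picture is of the moment at which its call begins: read the wrist's pose just before it. calibration takes no time and is no camera call.
- ticket.finish_job(): hands the job in, once; it reports no verdict.
The state is a dict: "time": time; "qpos": joint angles; "qd": joint speeds; "tau": joint torques, N m; "tool_pos": TCP position; "ee_rot": TCP orientation; "contact_force": force on the tool from outside, world axes, zero at the start; "wrist_torque": the same for the moment, N m; "finger_gap": finger opening in m.
Only numpy, scipy, OpenCV 4.12 (cv2) and the standard library are available. Lean on these libraries where they do the work, as an engineer would, in place of code of your own. Each camera call takes 0.05 s, during which the arm holds its last target.

### The job

Lift the empty upper tray off the lower one and set it down flat on the clear counter, let go of it, then take the steel roller out of the lower tray and, without dropping it, lay it lengthwise in the V-block, centred end to end. Finish while holding the roller pressed down firmly in the groove, with clearly more than its own weight on both sloping sides (10 to 20 N in all, gripping it or pushing on its top), and do not back off. Leave the other things on the counter where they are.

Things in the scene. Friction and masses are not known exactly. Their poses are not given: they have to be found in the camera images.
- top_tray_grip (a point): Grip of the loose upper tray (grey plastic, 0.22 kg, 160 x 140 mm in x, y, walls 32 mm above its underside): a rib in its middle, 14 mm thick (y), 70 mm long (x), top 58 mm above the underside. This point: on the tray's centre line, 46 mm above its underside. z up. At the start the tray covers the lower tray, its plug (6 mm deep, 144 x 124) sunk in; lift straight up.
- base_tray: Lower tray, grey plastic, fixed, open box 160 x 140 mm (x, y), 56 high, walls and floor 5 mm thick. Origin: centre of underside, on the counter. The roller lies along x on two ribs (x = -44 and +44 mm, 10 thick); bare floor between. Tray and V-block stand on either side of the robot's midline, which may be left; between them, 0.4 to 0.64 m ahead, a strip 200 mm wide (y) is clear counter.
- roller_center (a point): Centre (mid-length, on the axis) of the loose steel roller, about 0.3 kg: barrel 32 mm in diameter, 108 mm long, with a stub shaft 12 mm in diameter, 8 mm long at each end. x is its long axis (either way round the same); y and z turn as it rolls. At the start it lies in the lower tray under the upper one, axis 30 mm above the counter, within 8 mm of the tray's centre.
- vblock_seat (a point): Where the seated roller's centre lies: middle of the fixed aluminium V-block, 46.6 mm above the counter. x along the groove, z up. A base plate 112 x 74 mm (x, y), 12 thick, carries two cradles (16 mm along x, 64 wide, 44 high) at x = -40 and +40 mm; the 64 mm between them is open down to the plate, room for fingers. 90 degree grooves, apex 24 mm above the counter.
- vblock_left: The two sloping faces on the +y side of the groove (one on each cradle), with the metal behind them; fixed part of the V-block. Origin: at the counter, in the middle of the V-block.
- vblock_right: The two sloping faces on the -y side of the groove; fixed part of the V-block. Origin: at the counter, in the middle of the V-block.
- sealer: Hand-held carton sealer (tape gun) in white plastic with a roll of brown tape, lying on its side, 76 x 180 x 58 mm (x, y, z), handle towards its +y. Origin: middle of its underside. Loose; stands on the far side of the counter. Not part of the job: to be left where it is.
- doorknob: Doorknob sample: brass knob on a wooden block 80 x 80 mm, 79 mm high. Origin: centre of its underside. Loose; stands on the far side of the counter. Not part of the job: to be left where it is.
- grommet_tin: Round blue tin of grommets, 86 mm in diameter, 42 mm high. Origin: centre of its underside. Loose; stands on the far side of the counter. Not part of the job: to be left where it is.
Things that resemble listed ones, but are neither listed nor needed, are in the scene too. Leave any green, red or turquoise look-alike of the base_tray alone.

How it is judged:
On the way, in this order (a step that is already met when the one before it is completed fails the run):
1. the upper tray is lifted clear of the lower one, the roller staying in the lower tray (z of top_tray_grip in the frame of base_tray above 0.115 m and z of roller_center in the frame of base_tray below 0.04 m), for 0.1 s.
2. the upper tray lies flat on the counter, clear of the lower tray, and is let go (height (world z) of top_tray_grip between 0.038 and 0.053 m and angle between top_tray_grip's own z axis and vertical below 0.1 rad and horizontal distance between top_tray_grip and base_tray above 0.145 m and horizontal distance between top_tray_grip and vblock_seat above 0.1 m and contact force between the fingers and top_tray below 0.1 N and linear speed of top_tray below 0.02 m/s and z of roller_center in the frame of base_tray below 0.04 m), for 0.2 s.
3. the roller is lifted out of the lower tray in the gripper (height (world z) of roller_center above 0.085 m and contact force between the fingers and roller above 1 N), for 0.1 s.
At the end, for the whole second after the job is handed in: Roller within 10 mm of the seat along the groove, 3 mm across and 4 mm in height, within 0.06 rad of the groove, still, fingers on it (over 2 N), pressing each side with over 4 N (weight alone: under 2.6 N). Upper tray flat and at rest on the counter, clear of lower tray and V-block (x of roller_center in the frame of vblock_seat between -0.01 and 0.01 m and y of roller_center in the frame of vblock_seat between -0.003 and 0.003 m and z of roller_center in the frame of vblock_seat between -0.004 and 0.003 m and angle between the x axis of roller_center and the x axis of vblock_seat, either way round below 0.06 rad and contact force between roller and vblock_left above 4 N and contact force between roller and vblock_right above 4 N and contact force between the fingers and roller above 2 N and linear speed of each of roller, top_tray below 0.02 m/s and height (world z) of top_tray_grip between 0.038 and 0.053 m and angle between top_tray_grip's own z axis and vertical below 0.1 rad and horizontal distance between top_tray_grip and base_tray above 0.145 m and horizontal distance between top_tray_grip and vblock_seat above 0.1 m); the arm keeps its last pose, push and grip.
It fails at once if the sealer is moved by more than 30 mm (distance of sealer from where it was at the start of the episode above 0.03 m).
It fails at once if the doorknob is moved by more than 30 mm (distance of doorknob from where it was at the start of the episode above 0.03 m).
It fails at once if the grommet tin is moved by more than 30 mm (distance of grommet_tin from where it was at the start of the episode above 0.03 m).
It fails at once if the roller is dropped or thrown (free of the fingers and faster than 0.4 m/s) (linear speed of roller above 0.4 m/s and contact force between the fingers and roller below 0.05 N).
It also fails if it takes over 72 s, if anything falls off the work surface, if the arm or the gripper's body presses on something with over 40 N, if the wrist force passes 120 N, or if a joint passes its speed limit or range.

## Working session

There is one attempt and no reset: what is moved stays moved. The work goes in short steps, Python scripts to look and compute and a tool call to move; the robot and the scene stay as the last step left them, time stands still between calls to the robot, and variables do not carry over. Pictures are saved under pics/ and viewed, and the job is handed in when it is done.

Besides the shell and the picture viewer there is one more tool, called after ">>>" as name([rows], argument=value, ...), one row to a line, values as JSON. carry_out: Moves the arm, as the interface text tells. Shift numbers are shares of 0.25 m and turn numbers shares of 0.5 rad, none past 1 either way. Its arguments: {"type":"object","properties":{"increments":{"type":"array","items":{"type":"array"}}},"required":["increments"]}

```bash
mkdir -p pics
cat > h.py <<'E'
import numpy as np, cv2
from bench import observe, eyes, ticket
from scipy.spatial.transform import Rotation as Ro
def shot(n,f):
    s=observe(); im=eyes.read_camera(n); cv2.imwrite('pics/'+f,im[:,:,::-1]); return s,im
def cam(n,s=None):
    c=eyes.calibration(n); K=np.array(c['K']);d=np.array(c['distortion'],float)
    if 'hand_eye' in c:
        H=np.array(c['hand_eye']);Rt=Ro.from_rotvec(s['ee_rot']).as_matrix()
        Rc=Rt@H[:3,:3]; o=Rt@H[:3,3]+np.array(s['tool_pos']); return K,d,Rc.T,-Rc.T@o
    return K,d,np.array(c['R']),np.array(c['t'])
def ray(n,px,s=None):
    K,d,R,t=cam(n,s); p=cv2.undistortPoints(np.array(px,float).reshape(-1,1,2),K,d).reshape(-1,2)
    D=np.c_[p,np.ones(len(p))]@R; return -R.T@t,D
def onz(n,px,z,s=None):
    o,D=ray(n,px,s); return o+D*((z-o[2])/D[:,2])[:,None]
def proj(n,X,s=None):
    K,d,R,t=cam(n,s); return cv2.projectPoints(np.array(X,float).reshape(-1,3),cv2.Rodrigues(R)[0],t,K,d)[0].reshape(-1,2)
E
python3 - <<'E'
from h import *
s,_=shot('scene','s0.png');shot('top','t0.png');shot('wrist','w0.png')
print(s);print(Ro.from_rotvec(s['ee_rot']).as_matrix().round(3))
for n in('scene','top'):
    o,_=ray(n,[[280,210]]);print(n,o)
E
```

```text
{'time': 0.0, 'qpos': array([ 1.18380589e+00,  2.17750507e-01,  1.61496542e+00, -1.52940663e-05,
        1.31129688e+00, -1.12192423e-01]), 'qd': array([-8.56890294e-05, -2.05199372e-03,  1.23545561e-03,  6.09126036e-04,
       -3.01147916e-04,  9.78243806e-05]), 'tau': array([-1.40304448e-03, -3.96836579e+01, -3.03860486e+01, -2.55755003e-04,
        9.61637852e-03,  1.82234822e-05]), 'tool_pos': array([0.16926516, 0.6007991 , 0.23795418]), 'ee_rot': array([-1.56236408,  0.21622906, -0.21530988]), 'contact_force': array([-0.2365246 ,  0.95988269,  0.15488335]), 'wrist_torque': array([ 0.01249302, -0.01262905,  0.01199595]), 'finger_gap': 0.08539333968605928}
[[ 0.962 -0.001  0.271]
 [-0.271 -0.002  0.962]
 [-0.    -1.    -0.002]]
scene [ 1.30911094 -0.11592014  0.96304617]
top [ 0.33897899 -0.10593538  1.02034975]
```

View pics/s0.png

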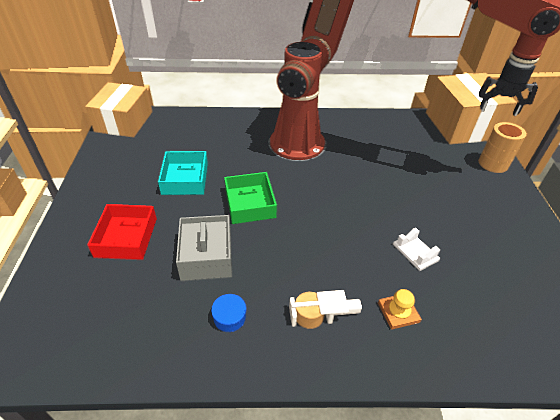

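View pics/t0.png

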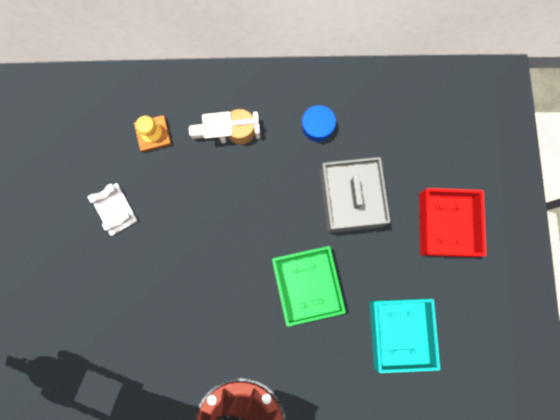

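View pics/w0.png

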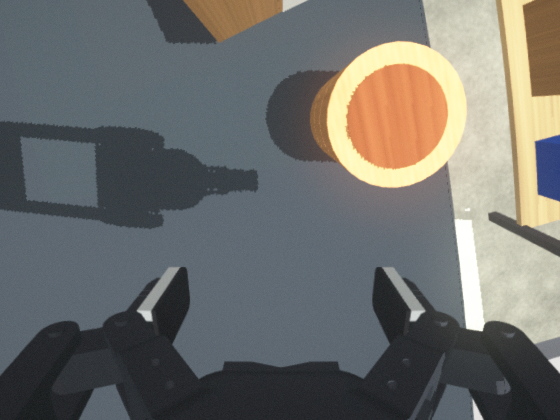

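Run:
```python
from h import *
im=cv2.imread('pics/t0.png');hsv=cv2.cvtColor(im,cv2.COLOR_BGR2HSV)
m=((hsv[...,1]<45)&(hsv[...,2]>85)).astype('uint8');
m[:80]=0;m[:,520:]=0;m[240:]=0
m[160:230,320:400]=((hsv[...,1]<60)&(hsv[...,2]>60))[160:230,320:400]
n,l,st,c=cv2.connectedComponentsWithStats(m)
for i in range(1,n):
    if st[i,4]<150: continue
    mm=(l==i).astype('uint8');ct=max(cv2.findContours(mm,0,1)[0],key=cv2.contourArea)
    r=cv2.minAreaRect(ct);print(st[i],r)
    if c[i][0]>300:
        P=onz('top',cv2.boxPoints(r),.082);print(P.round(4),P.mean(0),P[1]-P[0],P[2]-P[1])
    else:
        for z in(.012,.044):
            P=onz('top',cv2.boxPoints(r),z);print(P.round(4),P.mean(0))
big=cv2.resize(im[150:240,310:400],None,fx=6,fy=6,interpolation=cv2.INTER_CUBIC);cv2.imwrite('pics/c1.png',big)
big=cv2.resize(im[175:245,80:150],None,fx=8,fy=8,interpolation=cv2.INTER_CUBIC);cv2.imwrite('pics/c2.png',big)
```

```text
[    0    80   520   160 75901] ((259.5, 159.49996948242188), (158.99996948242188, 518.9998779296875), 90.0)
[[ 0.8933  0.6451  0.012 ]
 [ 0.8653 -0.7607  0.012 ]
 [ 0.4338 -0.7106  0.012 ]
 [ 0.4598  0.6046  0.012 ]] [ 0.66304096 -0.05541935  0.012     ]
[[ 0.8757  0.6212  0.044 ]
 [ 0.8486 -0.7399  0.044 ]
 [ 0.4308 -0.6914  0.044 ]
 [ 0.456   0.582   0.044 ]] [ 0.65275684 -0.05702248  0.044     ]
```

View pics/c1.png

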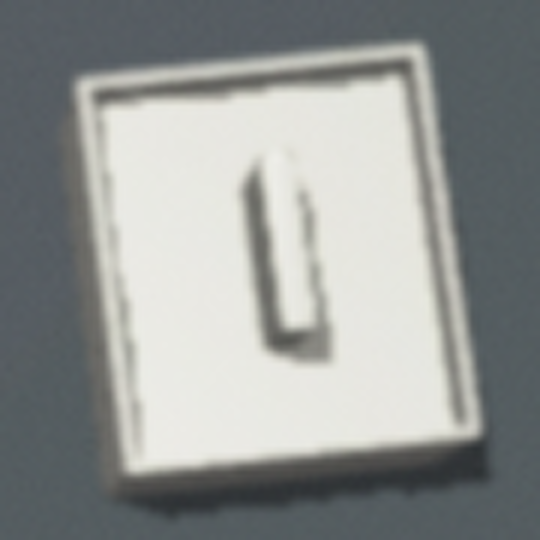

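View pics/c2.png

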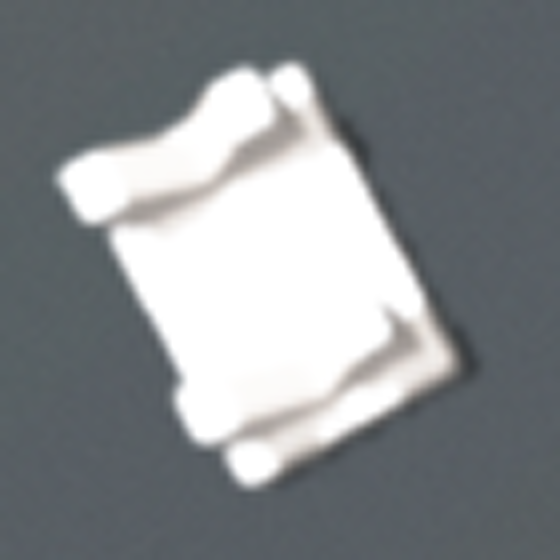

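Run:
```python
from h import *
f=lambda P,s,o:(np.array(P,float)+.5)/s-.5+np.array(o)
P=onz('top',f([(78,80),(425,45),(482,437),(125,475)],6,(310,150)),.082)
print(P.round(4),P.mean(0));print([ (np.linalg.norm(P[i]-P[i-1])).round(4) for i in range(4)])
for a,b in((3,0),(2,1)): d=P[b]-P[a];print('yaw x',np.degrees(np.arctan2(d[1],d[0])))
R=onz('top',f([(283,150),(305,330)],6,(310,150)),.108);print('rib',R.mean(0),R)
V=onz('top',f([(305,68),(462,368),(250,487)],8,(80,175)),.012)
print(V,(V[0]+V[2])/2);d=V[0]-V[1];print(np.linalg.norm(d),np.linalg.norm(V[2]-V[1]),np.degrees(np.arctan2(d[1],d[0])))
```

```text
[[ 0.6208 -0.2113  0.082 ]
 [ 0.6329 -0.3519  0.082 ]
 [ 0.4728 -0.365   0.082 ]
 [ 0.4606 -0.224   0.082 ]] [ 0.54677444 -0.28805756  0.082     ]
[np.float64(0.1607), np.float64(0.1411), np.float64(0.1606), np.float64(0.1415)]
yaw x 4.513312428236
yaw x 4.674640420152067
rib [ 0.54767663 -0.28966458  0.108     ] [[ 0.5833639  -0.28718992  0.108     ]
 [ 0.51198936 -0.29213924  0.108     ]]
[[0.59898183 0.30981165 0.012     ]
 [0.5002392  0.25551656 0.012     ]
 [0.4635786  0.3213785  0.012     ]] [0.53128022 0.31559508 0.012     ]
0.11268568638528298 0.07537768031697792 28.80484558548185
```

>>> carry_out([
  [0, [0.604, 0, -0.753], 0],
  [0, [0.604, 0, -0.753], 0],
  [0, [0.604, 0, -0.753], 0],
  [0, [0.604, 0, -0.753], 0],
  [0, [0.604, 0, -0.753], 0],
  [0, [0.604, 0, -0.753], 0],
  [0, [0.604, 0, -0.753], 0],
])

```text
time: 0.73
tool_pos: [0.265, 0.3746, 0.2385]
ee_rot: [-1.563, 0.219, -0.22]
contact_force: [0.8, 0.6, 0.3]
finger_gap: 0.0853
```

>>> carry_out([
  [0, [0.604, 0, -0.753], 0],
  [0, [0.604, 0, -0.753], 0],
  [0, [0.604, 0, -0.753], 0],
  [0, [0.604, 0, -0.753], 0],
  [0, [0.604, 0, -0.753], 0],
  [0, [0.604, 0, -0.753], 0],
  [0, [0.604, 0, -0.753], 0],
])

```text
time: 1.32
tool_pos: [0.3601, 0.1529, 0.2395]
ee_rot: [-1.562, 0.22, -0.223]
contact_force: [-0.0, -0.6, -0.4]
finger_gap: 0.0853
```

>>> carry_out([
  [0, [0.604, 0, -0.753], 0],
  [0, [0.604, 0, -0.753], 0],
  [0, [0.604, 0, -0.753], 0],
  [0, [0.604, 0, -0.753], 0],
  [0, [0.604, 0, -0.753], 0],
  [0, [0.604, 0, -0.753], 0],
  [0, [0.604, 0, -0.753], 0],
])

```text
time: 1.9
tool_pos: [0.4547, -0.0691, 0.2396]
ee_rot: [-1.562, 0.218, -0.221]
contact_force: [-0.2, 0.6, -0.0]
finger_gap: 0.0854
```

>>> carry_out([
  [0, [0.5, 0, -0.6], -0.709],
  [0, [0.5, 0, -0.6], -0.709],
  [0, [0.5, 0, -0.6], -0.709],
  [0, [0.5, 0, -0.6], -0.709],
  [0, [0.5, 0, -0.6], -0.709],
  [0, [0.5, 0, -0.6], -0.709],
  [0, [0.5, 0, -0.6], -0.709],
  [0, [0.5, 0, -0.6], -0.709],
])

```text
time: 2.57
tool_pos: [0.5318, -0.2415, 0.2386]
ee_rot: [-1.568, -0.062, 0.064]
contact_force: [1.0, 0.8, -0.1]
finger_gap: 0.0853
```

```bash
cat >> h.py <<'E'
def plan(s,target,yawz=None):
    "yawz: wanted heading (deg) of tool z"
    R=Ro.from_rotvec(s['ee_rot']).as_matrix();print('t',s['time'],'pos',np.round(s['tool_pos'],4),'zhead',np.degrees(np.arctan2(R[1,2],R[0,2])).round(2),'gap',round(s['finger_gap'],4),'F',np.round(s['contact_force'],2),'ydir',R[:,1].round(3))
    sh=R.T@(np.array(target)-s['tool_pos'])/.25
    yw=0 if yawz is None else -(np.radians(yawz)-np.arctan2(R[1,2],R[0,2]))/.5
    print('shares',sh.round(3),'yaw',round(yw,3))
E
python3 - <<'E'
from h import *
s,_=shot('wrist','w1.png');shot('top','t1.png')
plan(s,[.547,-.288,.2],94.6)
print(proj('wrist',[[.547,-.288,.108]],s))
E
```

```text
t 2.5667 pos [ 0.5318 -0.2415  0.2386] zhead 94.61 gap 0.0853 F [ 1.03  0.77 -0.11] ydir [-0.001  0.002 -1.   ]
shares [ 0.046  0.154 -0.191] yaw 0.0
[[224.40708516 219.09996947]]
```

View pics/w1.png

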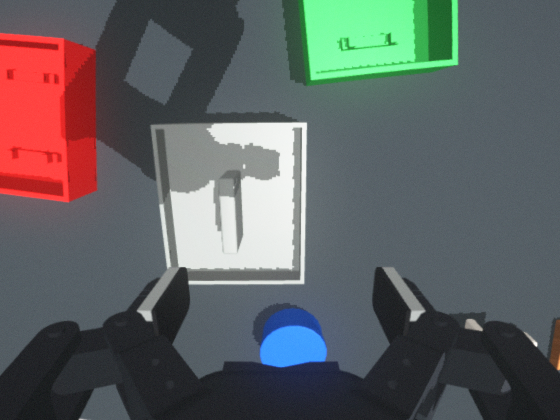

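Run:
```python
from h import *
im=cv2.imread('pics/w1.png');cv2.imwrite('pics/c3.png',cv2.resize(im[110:300,140:320],None,fx=3,fy=3,interpolation=cv2.INTER_CUBIC))
s=observe()
P=onz('wrist',[(152,125),(307,123),(305,284),(167,270)],.082,s);print(P,P.mean(0))
R=onz('wrist',[(230,216)],.108,s);print(R)
print(proj('wrist',[[.547,-.288,.082]]+ [[.6208,-.2113,.082],[.6329,-.3519,.082],[.4728,-.365,.082],[.4606,-.224,.082]],s))
```

```text
[[ 0.47240092 -0.36032755  0.082     ]
 [ 0.46001882 -0.22176182  0.082     ]
 [ 0.61949968 -0.20685937  0.082     ]
 [ 0.61560668 -0.34937781  0.082     ]] [ 0.54188152 -0.28458164  0.082     ]
[[ 0.54386445 -0.28302593  0.108     ]]
[[228.81621876 210.68214248]
 [300.5983547  284.81022979]
 [165.09469802 284.70525392]
 [146.90414191 125.09438211]
 [304.43272802 123.44936409]]
```

View pics/c3.png

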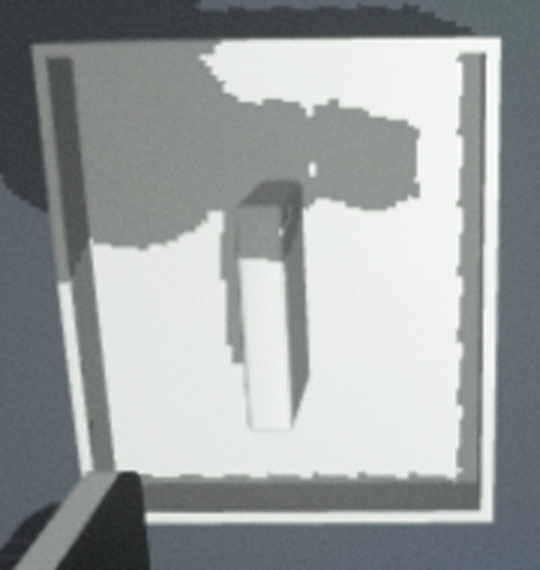

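>>> carry_out([
  [0.3, [0.04, 0.1, -0.184], 0],
  [0.3, [0.04, 0.1, -0.184], 0],
  [0.3, [0.04, 0.3, -0.184], 0],
  [0.3, [0.04, 0.5, -0.184], 0],
  [0.3, [0.04, 0.61, -0.184], 0],
  [0.3, [0.04, 0.61, -0.184], 0],
  [0.3, [0.04, 0.61, -0.184], 0],
])

```text
time: 3.25
tool_pos: [0.5427, -0.2853, 0.0835]
ee_rot: [-1.564, -0.058, 0.069]
contact_force: [0.4, -0.9, 1.0]
finger_gap: 0.0594
```

Run:
```python
from h import *
s,_=shot('wrist','w2.png')
plan(s,[.5455,-.2865,.086],94.6)
```

```text
t 3.25 pos [ 0.5427 -0.2853  0.0835] zhead 94.62 gap 0.0594 F [ 0.36 -0.89  0.98] ydir [-0.007  0.005 -1.   ]
shares [ 0.011 -0.01  -0.006] yaw 0.001
```

View pics/w2.png

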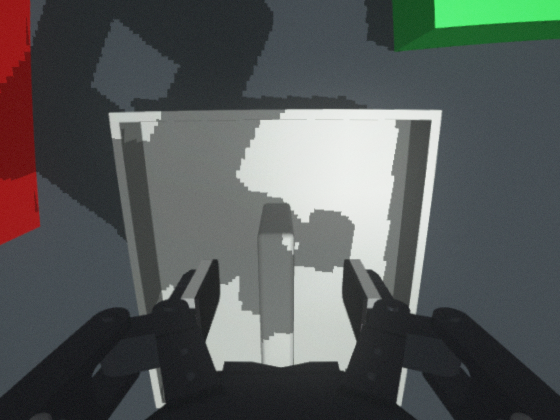

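>>> carry_out([
  [1, [0.01, 0, 0], 0],
  [1, [0.01, 0, 0], 0],
  [1, [0.01, 0, 0], 0],
  [1, [0.01, 0, 0], 0],
  [1, [0.01, 0, 0], 0],
  [1, [0.01, 0, 0], 0],
  [1, [0.01, 0, 0], 0],
  [1, [0.01, -0.08, 0], 0],
  [1, [0.01, -0.16, 0], 0],
  [1, [0.01, -0.26, 0], 0],
  [1, [0.01, -0.36, 0], 0],
  [1, [0.01, -0.36, 0], 0],
  [1, [0.01, -0.36, 0], 0],
])

```text
time: 4.38
tool_pos: [0.549, -0.2888, 0.1785]
ee_rot: [-1.572, -0.065, 0.06]
contact_force: [-0.6, 0.3, -3.1]
finger_gap: 0.0125
```

Run:
```python
from h import *
s,_=shot('wrist','w3.png');shot('top','t3.png')
plan(s,[.53,.01,.175],90)
```

```text
t 4.3833 pos [ 0.549  -0.2888  0.1785] zhead 94.56 gap 0.0125 F [-0.6   0.27 -3.05] ydir [ 0.003 -0.002 -1.   ]
shares [0.019 0.011 1.198] yaw 0.159
```

View pics/t3.png

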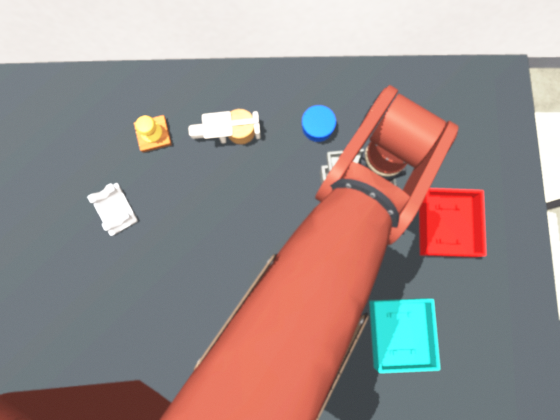

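View pics/w3.png

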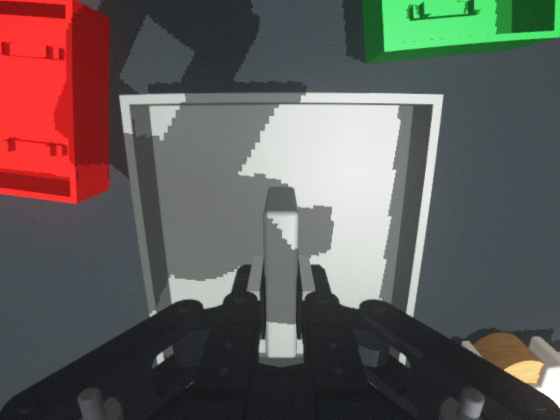

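>>> carry_out([
  [1, [0.03, 0, 0.617], 0],
  [1, [0.03, 0, 0.617], 0],
  [1, [0.03, 0, 0.617], 0],
  [1, [0.03, 0, 0.617], 0],
  [1, [0.03, 0, 0.617], 0],
])

```text
time: 4.9
tool_pos: [0.5402, -0.1272, 0.173]
ee_rot: [-1.563, -0.061, 0.071]
contact_force: [-0.5, -0.1, -2.9]
finger_gap: 0.0128
```

>>> carry_out([
  [1, [0.03, 0, 0.617], 0],
  [1, [0.03, 0, 0.617], 0],
  [1, [0.03, 0, 0.617], 0],
  [1, [0.03, 0, 0.617], 0],
  [1, [0.03, 0, 0.617], 0],
  [1, [0.03, 0.15, 0.617], 0],
  [1, [0.03, 0.3, 0.617], 0],
  [1, [0.03, 0.4, 0.617], 0],
  [1, [0.03, 0.48, 0.617], 0],
  [1, [0.03, 0.52, 0.617], 0],
  [1, [0.03, 0.52, 0.617], 0],
  [1, [0.03, 0.52, 0.617], 0],
])

```text
time: 5.9
tool_pos: [0.5379, 0.0202, 0.046]
ee_rot: [-1.57, -0.061, 0.064]
contact_force: [0.2, 0.4, -2.3]
finger_gap: 0.0126
```

Run:
```python
from h import *
s,_=shot('scene','s4.png')
plan(s,[.54,.02,.036],94.6)
```

```text
t 5.9 pos [0.5379 0.0202 0.046 ] zhead 94.54 gap 0.0126 F [ 0.22  0.37 -2.32] ydir [-0.002  0.    -1.   ]
shares [ 0.008  0.04  -0.002] yaw -0.002
```

View pics/s4.png

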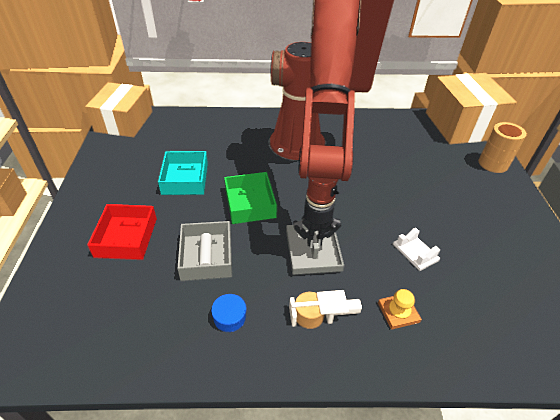

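>>> carry_out([
  [1, [0, 0.016, 0], 0],
  [1, [0, 0.028, 0], 0],
  [1, [0, 0.036, 0], 0],
  [1, [0, 0.036, 0], 0],
  [1, [0, 0.036, 0], 0],
])

```text
time: 6.37
tool_pos: [0.5398, 0.0205, 0.0399]
ee_rot: [-1.57, -0.065, 0.061]
contact_force: [-3.2, 0.4, 4.8]
finger_gap: 0.0127
```

>>> carry_out([
  [0.3, [0, 0.0, 0], 0],
  [0.3, [0, 0, 0], 0],
  [0.3, [0, 0, 0], 0],
  [0.3, [0, 0, 0], 0],
  [0.3, [0, 0, 0], 0],
  [0.3, [0, -0.1, 0], 0],
  [0.3, [0, -0.25, 0], 0],
  [0.3, [0, -0.45, 0], 0],
  [0.3, [0, -0.65, 0], 0],
  [0.3, [0, -0.65, 0], 0],
  [0.3, [0, -0.65, 0], 0],
])

```text
time: 7.28
tool_pos: [0.5428, 0.0203, 0.2072]
ee_rot: [-1.571, -0.073, 0.053]
contact_force: [0.3, -0.9, 0.1]
finger_gap: 0.0598
```

Run:
```python
from h import *
s,im=shot('top','t5.png')
plan(s,[.546,-.287,.2],94.6)
cv2.imwrite('pics/c5.png',cv2.resize(im[130:250,180:410,::-1],None,fx=3.4,fy=3.4,interpolation=cv2.INTER_CUBIC))
shot('wrist','w5.png');shot('scene','s5.png')
```

```text
t 7.2833 pos [0.5428 0.0203 0.2072] zhead 94.57 gap 0.0598 F [ 0.29 -0.88  0.1 ] ydir [ 0.013 -0.001 -1.   ]
shares [-0.086  0.03  -1.226] yaw -0.001
```

View pics/c5.png

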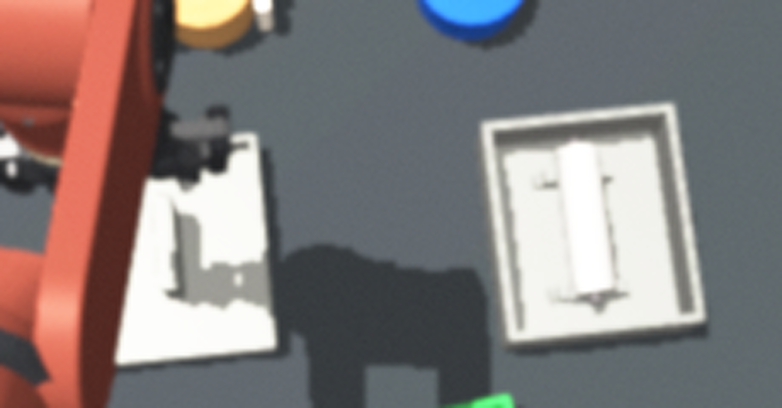

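View pics/w5.png

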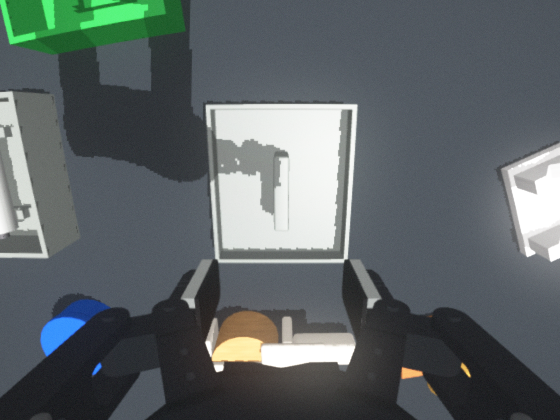

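>>> carry_out([
  [0.3, [-0.023, 0, -0.584], 0],
  [0.3, [-0.023, 0, -0.584], 0],
  [0.3, [-0.023, 0, -0.584], 0],
  [0.3, [-0.023, 0, -0.584], 0],
  [0.3, [-0.023, 0, -0.584], 0],
])

```text
time: 7.85
tool_pos: [0.5428, -0.1292, 0.1974]
ee_rot: [-1.57, -0.055, 0.062]
contact_force: [-0.1, -0.3, 0.5]
finger_gap: 0.0599
```

>>> carry_out([
  [0.3, [-0.023, 0, -0.584], 0],
  [0.3, [-0.023, 0, -0.584], 0],
  [0.3, [-0.023, 0, -0.584], 0],
  [0.3, [-0.023, 0, -0.584], 0],
  [0.3, [-0.023, 0, -0.584], 0],
  [0.3, [-0.023, 0, -0.584], 0],
  [0.3, [-0.023, 0, -0.584], 0],
  [0.3, [-0.023, 0, -0.584], 0],
])

```text
time: 8.52
tool_pos: [0.5498, -0.2691, 0.1989]
ee_rot: [-1.568, -0.062, 0.066]
contact_force: [0.3, -0.4, 0.1]
finger_gap: 0.0599
```

Run:
```python
from h import *
s,im=shot('wrist','w6.png')
plan(s,[.546,-.287,.2],94.6)
cv2.imwrite('pics/c6.png',cv2.resize(im[60:320,120:400,::-1],None,fx=2.2,fy=2.2,interpolation=cv2.INTER_CUBIC))
```

```text
t 8.5167 pos [ 0.5498 -0.2691  0.1989] zhead 94.67 gap 0.0599 F [ 0.34 -0.41  0.06] ydir [-0.002  0.002 -1.   ]
shares [-0.021 -0.004 -0.07 ] yaw 0.002
```

View pics/c6.png

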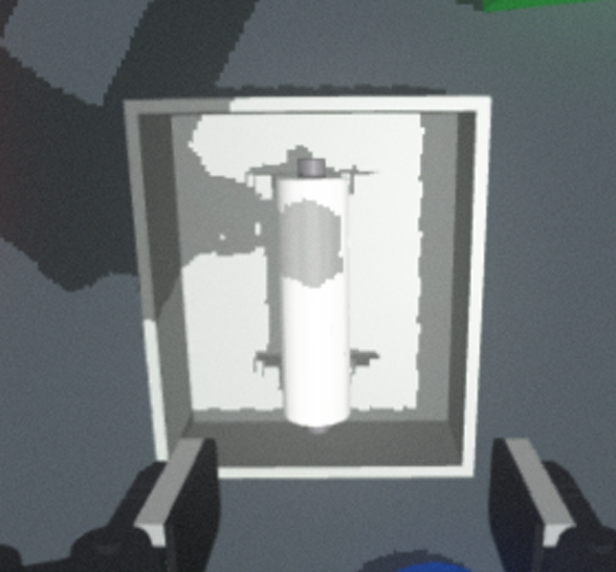

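Run:
```python
from h import *
s=observe()
f=lambda P:(np.array(P,float)+.5)/2.2-.5+np.array((120,60))
o,_=ray('wrist',[[0,0]],s);print('cam',o)
for z in (.03,.046):
    P=onz('wrist',f([(312.5,179),(318,424)]),z,s);d=P[1]-P[0];print(z,P.round(4),P.mean(0).round(4),np.linalg.norm(d),np.degrees(np.arctan2(d[1],d[0])))
P=onz('wrist',f([(312,160),(320,431)]),.03,s);print('stubs',P,P.mean(0),np.linalg.norm(P[1]-P[0]))
P=onz('wrist',f([(125,102),(491,97),(473,476),(158,477)]),.056,s);print('tray',P,P.mean(0))
```

```text
cam [ 0.47664498 -0.27398297  0.33400377]
0.03 [[ 0.4983 -0.2895  0.03  ]
 [ 0.6113 -0.2794  0.03  ]] [ 0.5548 -0.2844  0.03  ] 0.11345938143200487 5.092358480146626
0.046 [[ 0.4971 -0.2887  0.046 ]
 [ 0.6042 -0.2791  0.046 ]] [ 0.5507 -0.2839  0.046 ] 0.10748790916851252 5.092358480146629
stubs [[ 0.49036547 -0.29022481  0.03      ]
 [ 0.61480586 -0.27821916  0.03      ]] [ 0.55258567 -0.28422199  0.03      ] 0.12501818775764234
tray [[ 0.47295354 -0.36178999  0.056     ]
 [ 0.45997082 -0.22252519  0.056     ]
 [ 0.61928103 -0.20860265  0.056     ]
 [ 0.63145688 -0.34841197  0.056     ]] [ 0.54591557 -0.28533245  0.056     ]
```

>>> carry_out([
  [0.3, [0.0, 0.1, -0.062], 0],
  [0.3, [0.0, 0.25, -0.062], 0],
  [0.3, [0.0, 0.4, -0.062], 0],
  [0.3, [0, 0.54, -0.062], 0],
  [0.3, [0, 0.64, -0.062], 0],
  [0.3, [0, 0.69, -0.062], 0],
  [0.3, [0, 0.69, -0.062], 0],
  [0.3, [0, 0.69, -0.062], 0],
])

```text
time: 9.23
tool_pos: [0.5518, -0.286, 0.028]
ee_rot: [-1.57, -0.063, 0.064]
contact_force: [0.8, 0.6, -0.3]
finger_gap: 0.0597
```

Run:
```python
from h import *
s,im=shot('wrist','w7.png')
plan(s,[.551,-.2848,.020],94.9)
```

```text
t 9.2333 pos [ 0.5518 -0.286   0.028 ] zhead 94.63 gap 0.0597 F [ 0.77  0.58 -0.3 ] ydir [-0.  0. -1.]
shares [-0.003  0.032  0.005] yaw -0.009
```

View pics/w7.png

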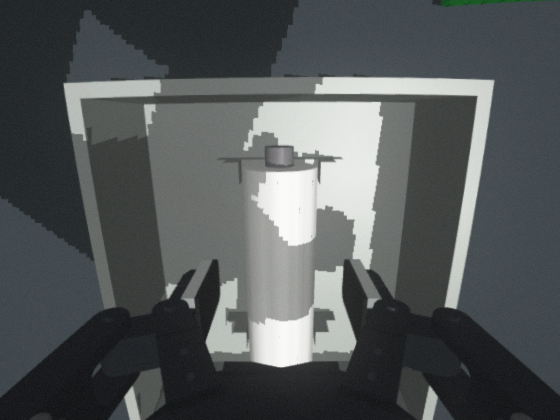

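>>> carry_out([
  [0.3, [0, 0.036, 0.003], 0],
  [0.3, [0, 0.036, 0.003], 0],
  [0.8, [0, 0.036, 0.003], 0],
  [1, [0, 0.036, 0.003], 0],
  [1, [0, 0.036, 0.003], 0],
  [1, [0, 0.036, 0.003], 0],
  [1, [0, 0.036, 0.003], 0],
  [1, [0, 0.036, 0.003], 0],
  [1, [0, 0.036, 0.003], 0],
  [1, [0, 0.036, 0.003], 0],
])

```text
time: 10.12
tool_pos: [0.552, -0.2865, 0.0199]
ee_rot: [-1.571, -0.063, 0.062]
contact_force: [-0.5, -0.4, 5.5]
finger_gap: 0.0306
```

>>> carry_out([
  [1, [0, -0.04, 0], 0],
  [1, [0, -0.12, 0], 0],
  [1, [0, -0.25, 0], 0],
  [1, [0, -0.4, 0], 0],
  [1, [0, -0.55, 0], 0],
  [1, [0, -0.66, 0], 0],
  [1, [0, -0.7, 0], 0],
  [1, [0, -0.7, 0], 0],
])

```text
time: 10.78
tool_pos: [0.553, -0.2871, 0.1972]
ee_rot: [-1.574, -0.067, 0.059]
contact_force: [0.1, 0.5, -3.0]
finger_gap: 0.0306
```

Run:
```python
from h import *
s,im=shot('wrist','w8.png')
plan(s,[.53,.25,.20],118.8)
```

```text
t 10.7833 pos [ 0.553  -0.2871  0.1972] zhead 94.57 gap 0.0306 F [ 0.08  0.46 -3.02] ydir [ 0.005 -0.004 -1.   ]
shares [ 0.08  -0.019  2.149] yaw -0.846
```

View pics/w8.png

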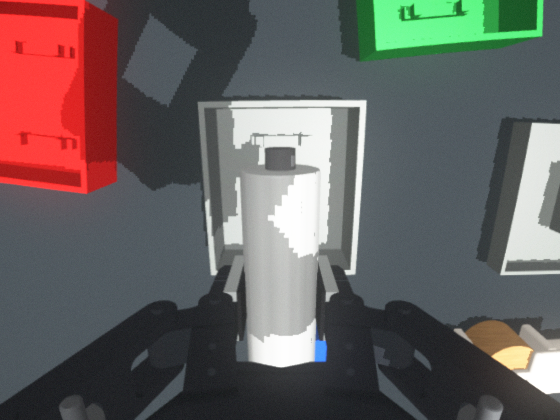

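>>> carry_out([
  [1, [0.054, 0, 0.674], 0],
  [1, [0.054, 0, 0.674], 0],
  [1, [0.054, 0, 0.674], 0],
  [1, [0.054, 0, 0.674], 0],
  [1, [0.054, 0, 0.674], 0],
])

```text
time: 11.25
tool_pos: [0.5477, -0.109, 0.1886]
ee_rot: [-1.561, -0.059, 0.074]
contact_force: [-0.1, 0.1, -4.3]
finger_gap: 0.0302
```

>>> carry_out([
  [1, [0.054, 0, 0.674], 0],
  [1, [0.054, 0, 0.674], 0],
  [1, [0.054, 0, 0.674], 0],
  [1, [0.054, 0, 0.674], 0],
  [1, [0.054, 0, 0.674], 0],
])

```text
time: 11.67
tool_pos: [0.5481, 0.0589, 0.1896]
ee_rot: [-1.564, -0.061, 0.073]
contact_force: [0.5, -0.6, -3.1]
finger_gap: 0.0301
```

>>> carry_out([
  [1, [0.054, 0, 0.674], -0.846],
  [1, [0.054, 0, 0.674], -0.846],
  [1, [0.054, 0, 0.674], -0.846],
  [1, [0.054, 0, 0.674], -0.846],
  [1, [0.054, 0, 0.674], -0.846],
  [1, [0.054, 0, 0.674], -0.846],
  [1, [0.054, 0, 0.674], -0.846],
  [1, [0.054, 0, 0.674], -0.846],
])

```text
time: 12.33
tool_pos: [0.5505, 0.2194, 0.1915]
ee_rot: [-1.536, -0.39, 0.396]
contact_force: [-0.1, -0.3, -3.0]
finger_gap: 0.0304
```

Run:
```python
from h import *
s,im=shot('wrist','w9.png')
plan(s,[.531,.3156,.10],118.8)
shot('scene','s9.png')
```

```text
t 12.3333 pos [0.5505 0.2194 0.1915] zhead 118.73 gap 0.0304 F [-0.11 -0.33 -3.02] ydir [-0.004 -0.002 -1.   ]
shares [0.118 0.366 0.375] yaw -0.002
```

View pics/w9.png

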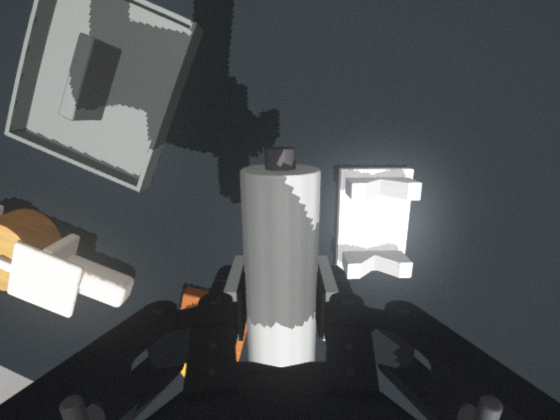

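View pics/s9.png

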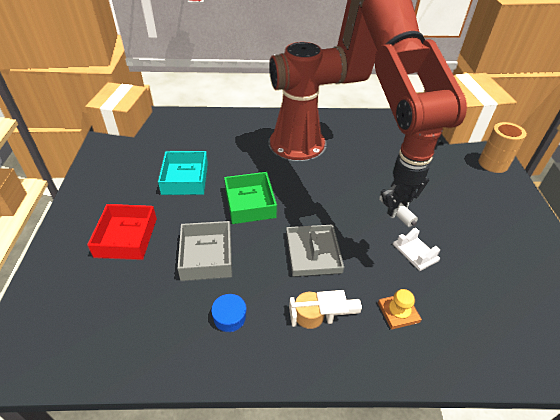

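Run:
```python
import cv2
im=cv2.imread('pics/w9.png')
cv2.imwrite('pics/c9.png',cv2.resize(cv2.convertScaleAbs(im[150:300,320:440],alpha=.8),None,fx=5,fy=4,interpolation=cv2.INTER_CUBIC)[:600])
```

```text
(no output)
```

View pics/c9.png

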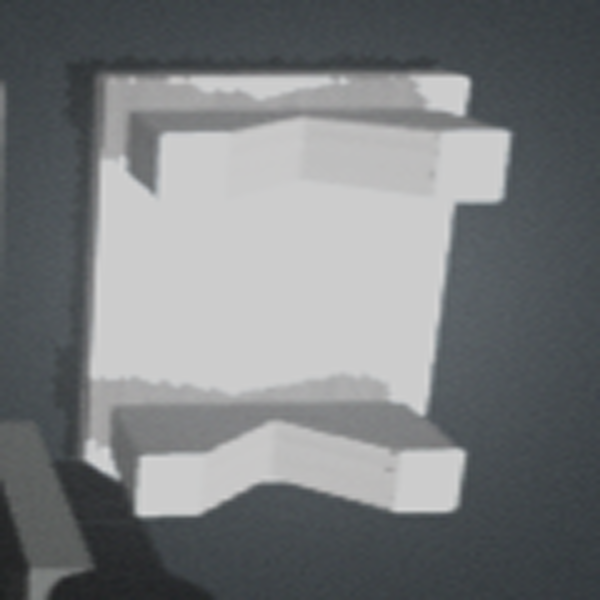

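Run:
```python
from h import *
s=observe()
f=lambda P:(np.array(P,float)+.5)/np.array((5,4))-.5+np.array((320,150))
T=onz('wrist',f([(158,131),(512,129),(503,202),(160,197),(137,456),(466,449),(458,513),(135,517)]),.044,s)
print(T.round(4),T.mean(0))
a=T[:4].mean(0);b=T[4:].mean(0);d=b-a;print(a,b,np.linalg.norm(d),np.degrees(np.arctan2(d[1],d[0])))
for i,j in((0,1),(3,2),(4,5),(7,6)):
    d=T[j]-T[i];print(np.linalg.norm(d),np.degrees(np.arctan2(d[1],d[0])))
A=onz('wrist',f([(304,118),(275,421)]),.024,s);d=A[1]-A[0];print(A,A.mean(0),np.linalg.norm(d),np.degrees(np.arctan2(d[1],d[0])))
# top view cradle tops
g=lambda P:(np.array(P,float)+.5)/8-.5+np.array((80,175))
# held roller end
K=onz('wrist',[[244,168],[320,170]],float(s['tool_pos'][2]+.011),s);print('rollerend',K)
```

```text
[[0.5044 0.2687 0.044 ]
 [0.4722 0.3259 0.044 ]
 [0.4871 0.3346 0.044 ]
 [0.5173 0.2773 0.044 ]
 [0.5749 0.3086 0.044 ]
 [0.5421 0.3656 0.044 ]
 [0.5573 0.3747 0.044 ]
 [0.5893 0.3173 0.044 ]] [0.53058758 0.32159674 0.044     ]
[0.49524099 0.30164332 0.044     ] [0.56593417 0.34155016 0.044     ] 0.08117931313397041 29.445058956755314
0.06564001333387844 119.37556908649752
0.06475268840090585 117.77234233834594
0.06572091235043462 119.97139587581427
0.06567411123301332 119.16292860920655
[[0.48902089 0.29796741 0.024     ]
 [0.55880896 0.33753703 0.024     ]] [0.52391492 0.31775222 0.024     ] 0.08022549386223822 29.55310643040667
rollerend [[0.50978488 0.18201764 0.20371047]
 [0.49616378 0.20850314 0.20371047]]
```

Run:
```python
import cv2
im=cv2.imread('pics/t0.png')
cv2.imwrite('pics/c2b.png',cv2.resize(cv2.convertScaleAbs(im[178:238,84:144],alpha=.75,beta=-20),None,fx=10,fy=10,interpolation=cv2.INTER_CUBIC))
```

```text
(no output)
```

View pics/c2b.png

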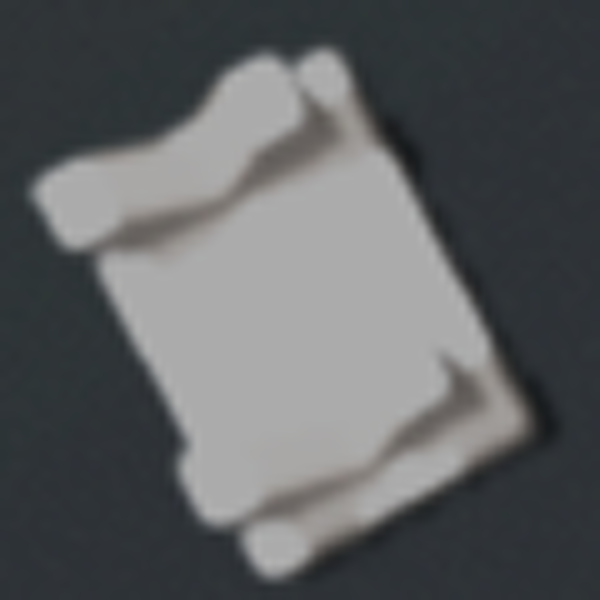

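Run:
```python
from h import *
g=lambda P:(np.array(P,float)+.5)/10-.5+np.array((84,178))
T=onz('top',g([(32,188),(75,253),(272,48),(306,112),(180,458),(214,528),(420,335),(455,393)]),.044);print(T.round(4),T.mean(0))
P=onz('top',g([(340,46),(535,432),(270,582)]),.012);print(P,(P[0]+P[2])/2)
P=onz('scene',[[0,0]],.044);s,im=shot('scene','s10.png')
cv2.imwrite('pics/c10.png',cv2.resize(cv2.convertScaleAbs(im[220:280,385:445,::-1],alpha=.75,beta=-20),None,fx=10,fy=10,interpolation=cv2.INTER_CUBIC))
```

```text
[[0.5585 0.3725 0.044 ]
 [0.5418 0.3608 0.044 ]
 [0.5929 0.3141 0.044 ]
 [0.5764 0.3048 0.044 ]
 [0.4899 0.3321 0.044 ]
 [0.4724 0.3228 0.044 ]
 [0.5194 0.274  0.044 ]
 [0.5048 0.2648 0.044 ]] [0.53201978 0.31823666 0.044     ]
[[0.60140508 0.31027552 0.012     ]
 [0.49977132 0.25616792 0.012     ]
 [0.46279774 0.32200952 0.012     ]] [0.53210141 0.31614252 0.012     ]
```

View pics/c10.png

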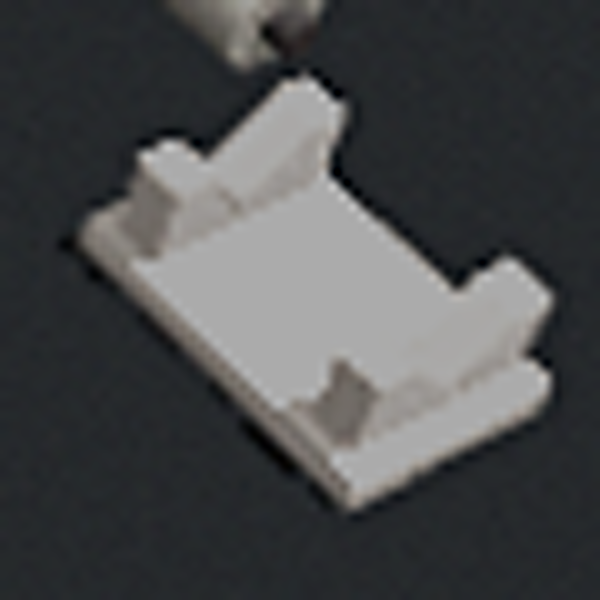

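>>> carry_out([
  [1, [0.126, 0, 0.384], -0.013],
  [1, [0.126, 0, 0.384], -0.013],
  [1, [0.126, 0.05, 0.384], -0.013],
  [1, [0.126, 0.18, 0.384], -0.013],
  [1, [0.126, 0.3, 0.384], -0.013],
  [1, [0.126, 0.4, 0.384], -0.013],
  [1, [0.126, 0.45, 0.384], -0.013],
  [1, [0.126, 0.466, 0.384], -0.013],
  [1, [0.126, 0.466, 0.384], -0.013],
  [1, [0.126, 0.466, 0.384], -0.013],
])

```text
time: 13.32
tool_pos: [0.5344, 0.3204, 0.0789]
ee_rot: [-1.533, -0.401, 0.396]
contact_force: [0.9, -0.5, -3.1]
finger_gap: 0.0303
```

Run:
```python
from h import *
s,im=shot('wrist','w11.png')
plan(s,[.532,.3187,.045],119.1)
```

```text
t 13.3167 pos [0.5344 0.3204 0.0789] zhead 119.12 gap 0.0303 F [ 0.85 -0.46 -3.12] ydir [ 0.003  0.001 -1.   ]
shares [-0.012  0.136 -0.001] yaw 0.001
```

View pics/w11.png

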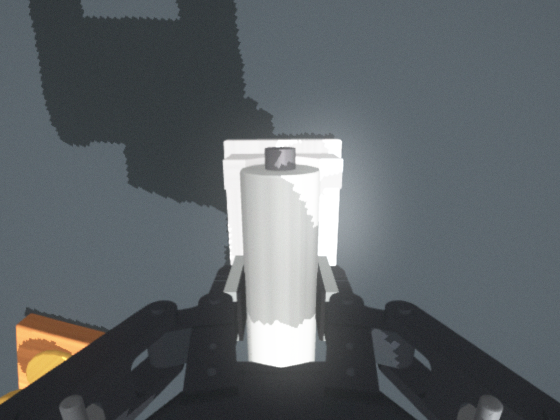

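Run:
```python
from h import *
s=observe()
im=cv2.imread('pics/w11.png')
cv2.imwrite('pics/c11.png',cv2.resize(cv2.convertScaleAbs(im[125:275,210:360],alpha=.75,beta=-20),None,fx=4,fy=4,interpolation=cv2.INTER_CUBIC))
u=np.array([.8737,.4863,0]);w=np.array([-.4863,.8737,0]);c=np.array([.532,.3187,0])
for n,px,z in(('plate',[(224,140),(341,140)],.012),('cr',[(224,158),(343,158)],.044),('crin',[(226,188),(342,188)],.044),('roll',[(243,170),(320,170)],.089)):
    P=onz('wrist',px,z,s)-c;print(n,(P@u).round(4),(P@w).round(4))
P=np.array(s['tool_pos'])-c;print(P@u,P@w)
```

```text
plate [-0.0561 -0.0562] [-0.0335  0.0397]
cr [-0.0488 -0.0489] [-0.0283  0.0353]
crin [-0.0324 -0.0325] [-0.028   0.0356]
roll [-0.0497 -0.0497] [-0.013   0.0175]
0.0036092975003830584 0.00043144121306513126
```

View pics/c11.png

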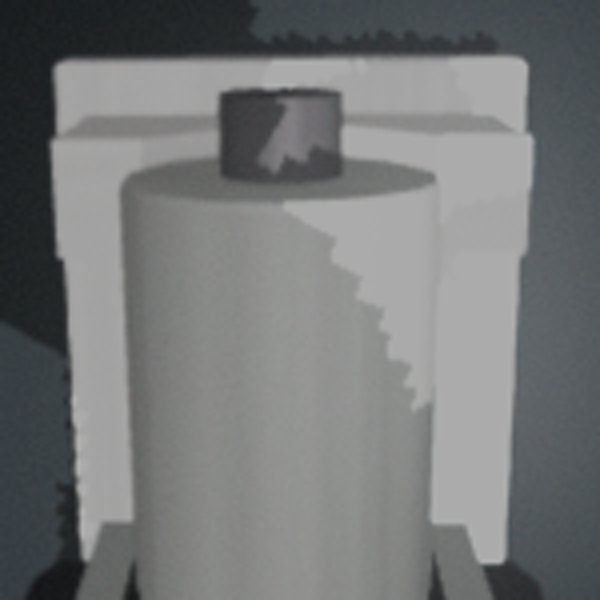

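>>> carry_out([
  [1, [-0.015, 0.03, 0.005], 0],
  [1, [-0.015, 0.07, 0.005], 0],
  [1, [-0.015, 0.11, 0.005], 0],
  [1, [-0.015, 0.132, 0.005], 0],
  [1, [-0.015, 0.132, 0.005], 0],
  [1, [-0.015, 0.132, 0.005], 0],
])

```text
time: 13.87
tool_pos: [0.5281, 0.3193, 0.0431]
ee_rot: [-1.534, -0.397, 0.401]
contact_force: [0.4, 0.0, -4.3]
finger_gap: 0.0301
```

>>> carry_out([
  [1, [0, 0.01, 0], 0],
  [1, [0, 0.02, 0], 0],
  [1, [0, 0.028, 0], 0],
  [1, [0, 0.034, 0], 0],
  [1, [0, 0.034, 0], 0],
  [1, [0, 0.034, 0], 0],
])

```text
time: 14.37
tool_pos: [0.5299, 0.3194, 0.0366]
ee_rot: [-1.534, -0.401, 0.398]
contact_force: [0.6, -3.3, 1.4]
finger_gap: 0.0303
```

>>> carry_out([
  [1, [0, 0.004, -0.004], 0],
  [1, [0, 0.006, -0.004], 0],
  [1, [0, 0.006, -0.004], 0],
  [1, [0, 0.006, -0.004], 0],
])

```text
time: 14.7
tool_pos: [0.53, 0.3194, 0.0365]
ee_rot: [-1.533, -0.4, 0.398]
contact_force: [-3.4, -2.2, 7.8]
finger_gap: 0.03
```

```bash
cat > fo.py <<'E'
from h import *
F=[]
for i in range(6):
    s=observe();eyes.read_camera('top');F.append(s['contact_force'])
F=np.array(F);m=F.mean(0);print(F.round(1))
u=np.array([.8737,.4863,0]);w=np.array([-.4863,.8737,0])
print(m,'u',m@u,'w',m@w);plan(s,[.5314,.3192,.036],119.1);print(s['wrist_torque'])
N=m[2]+3.0; print('NL',(N-m@w)/2**.5,'NR',(N+m@w)/2**.5)
E
python3 fo.py
```

```text
[[-3.4 -2.2  7.8]
 [-3.3 -1.8  9.2]
 [-3.  -2.   8.3]
 [-3.7 -2.2  8. ]
 [-2.1 -3.2  8.6]
 [-3.9 -1.9  8.8]]
[-3.22829344 -2.22876968  8.44095258] u -3.9044106721355445 w -0.37735696841458577
t 14.95 pos [0.53   0.3194 0.0365] zhead 119.17 gap 0.0302 F [-3.92 -1.86  8.82] ydir [ 0.     0.001 -1.   ]
shares [ 0.005  0.002 -0.003] yaw 0.002
[-0.314901    0.52207325 -0.03978761]
NL 8.3568068248804 NR 7.823143482292495
```

>>> carry_out([
  [1, [-0.002, 0.003, 0], 0],
  [1, [-0.002, 0.003, 0], 0],
  [1, [-0.002, 0.003, 0], 0],
])

```text
time: 15.25
tool_pos: [0.53, 0.3194, 0.0365]
ee_rot: [-1.533, -0.4, 0.398]
contact_force: [-4.4, -2.7, 10.3]
finger_gap: 0.0305
```

```bash
python3 fo.py
python3 - <<'E'
from h import *
s,im=shot('wrist','w12.png');a=cv2.resize(im[100:300,180:380,::-1],(560,560),interpolation=cv2.INTER_CUBIC)
cv2.imwrite('pics/c12.png',a)
s,im=shot('scene','s12.png')
cv2.imwrite('pics/c13.png',cv2.resize(im[200:340,240:460,::-1],(770,490),interpolation=cv2.INTER_CUBIC))
E
```

```text
[[-4.4 -2.7 10.3]
 [-4.  -3.2 11.1]
 [-3.9 -2.9 10.6]
 [-4.  -2.9 11.2]
 [-4.8 -1.6 11.1]
 [-3.6 -2.3  9.9]]
[-4.09669415 -2.60286389 10.70842155] u -4.845054386771295 w -0.2818998171847721
t 15.5 pos [0.53   0.3194 0.0365] zhead 119.17 gap 0.0304 F [-3.58 -2.28  9.86] ydir [ 0.001  0.001 -1.   ]
shares [ 0.004  0.002 -0.004] yaw 0.002
[-0.3264873   0.61183298 -0.04696798]
NL 9.892651107208103 NR 9.493984562514902
```

View pics/c12.png

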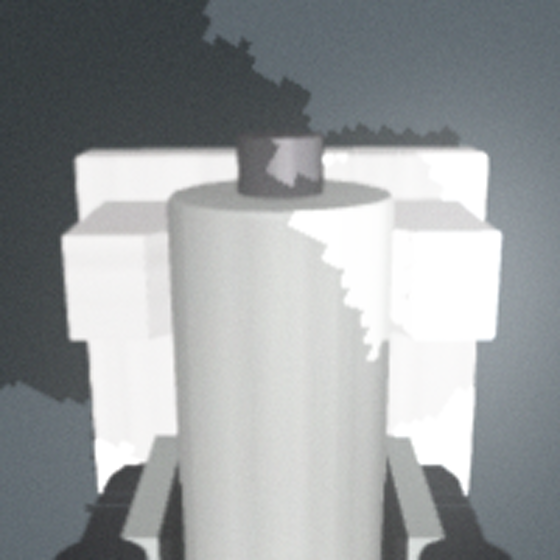

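View pics/c13.png

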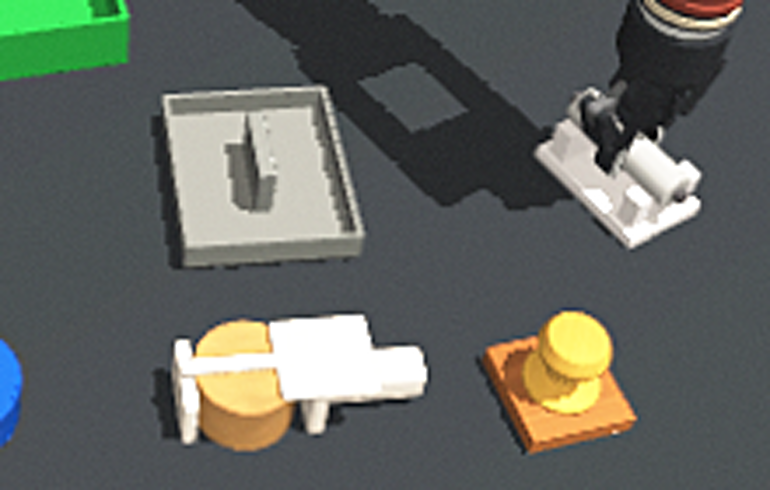

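Run:
```python
from h import *
s=observe();u=np.array([.8737,.4863,0]);w=np.array([-.4863,.8737,0]);c=np.array([.532,.3187,0])
f=lambda P:np.array(P,float)*200/560+np.array((180,100))
for n,px,z in(('plate',[(76,150),(487,152)],.012),('cr',[(62,235),(500,233)],.044),('crin',[(68,340),(497,340)],.044),('rolltop',[(280,211)],.0626),('rollw',[(168,205),(392,205)],.0466)):
    P=onz('wrist',f(px),z,s)-c;print(n,(P@u).round(4),(P@w).round(4))
```

```text
plate [-0.0575 -0.0573] [-0.0335  0.0396]
cr [-0.0487 -0.0491] [-0.029   0.0349]
crin [-0.0325 -0.0327] [-0.0292  0.0357]
rolltop [-0.0555] [0.0028]
rollw [-0.0535 -0.0536] [-0.013   0.0186]
```

```bash
python3 -c "
from bench import ticket
print(ticket.finish_job())"
```

```text
the job is handed in; nothing more can be done
None
```

I set the upper tray down flat on the clear strip at about (0.54, 0.02) and let go. I then lifted the roller out of the lower tray and laid it lengthwise in the V-block, and handed the job in at about 15.7 s with the gripper still pressing it down. The hand-in gave no verdict.

Last checks before handing in:
- **Roller position:** along the groove it was within about 2 mm of the middle, and across it within about 1 mm. The tool height of 36.5 mm matched the expected 36 mm for a seated roller. The gripper lines up with the groove as I measured it, so I took the angle as good.
- **Force:** the tool was pushing down with about 10.7 N, which I work out to about 9.5 to 10 N on each sloping side, neglecting friction.
- **Other items:** in the last scene picture the upper tray lay flat and the sealer and doorknob looked untouched. The grommet tin was only partly in view, and I did not measure any of them against the start.

Two things disagreed or were left over:
- **Camera disagreement:** the overhead and wrist cameras put the V-block 3 to 6 mm apart in y. I aligned the roller by comparing the two within the wrist picture, then by the side force on contact.
- **Axial force:** a friction force of about 4.8 N along the groove remained at the end.

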